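# Press an axle pin into a wheel on a spring-return hand press

### The job

Set the wheel with the axle pin started in its bore flat into the round nest of the small hand press, pin upwards, and push the nest's slide fully home under the ram. Then press the ram's knob down until the stop nut lands on its lug, keep it firmly on the stop for about a second so that the pin is driven to the set depth, and let the spring lift the ram right up again, leaving the wheel in the press. Press with feeling: never more than 35 N on the press, drive the pin with the ram only, and leave the caliper and the two other wheels alone.

Things in the scene. Friction and masses are not known exactly. Their poses are not given: they have to be found in the camera images.
- press: hand press with an olive cast C-frame, fixed to the worktop, base plate 245 x 112 x 14 mm. Origin: under the base on the ram's axis; its -x is the open front, +x the column (48 to 92 mm behind the axis), z up. The overhanging arm (48 mm wide, z 71 to 100 mm) covers x -24 to +92 mm here, so set the wheel down from above while the slide is out in front, gripping along the press's y
- slide (a joint): nest slide's travel, m: 0 = fully home against its rigid end stop, nest under the ram; 0.085 = drawn right out along the press's -x. Starts 0.07 to 0.085 out; stays where left; about 2 N of friction. Its top face is 26 mm above the worktop, 74 x 74 mm, side rails just below it, outside it to 48 mm from the middle
- nest (a point): centre of the floor of the round pocket in the slide, moves with the slide: pocket 60.5 mm diameter, 7 mm deep with a 1.5 mm chamfer, floor 19 mm above the worktop; axes as the press's
- push_plate (a point): middle of the front face of the upright plate at the front end of the slide, at the plate's upper edge, 56 mm above the worktop; moves with the slide. Plate 44 mm wide, 8 mm thick, its front face 60 mm in front (press's -x) of the nest's centre, standing free from 25 to 56 mm above the worktop. Push it towards the press's +x to drive the slide home
- ram (a joint): downward travel of the ram, m: 0 = up, its rest. A spring returns it: about 3 N on the knob starts it, 1.5 N more per cm; driving the pin adds about 4 N, so 8 to 11 N are needed just before the stop, which then resists rigidly; 15 to 25 N in all keeps it firmly on the stop. The stop comes somewhere between 13 and 21.5 mm down, as the stop nut is set, different each time: it must be felt
- ram_knob (a point): centre of the top of the black mushroom knob on the ram (46 mm diameter), 160 mm above the worktop when the ram is up; moves with the ram. Press straight down here
- stop_lug: cast lug on the press's -y side of its arm, origin: centre of its top face, 100 mm above the worktop, 36 mm from the ram's axis. The threaded stop rod hangs from the ram through it; the knurled steel stop nut (17 mm diameter, locked on that rod 13 to 21.5 mm above the lug when the ram is up) goes down with the ram and lands on this face
- wheel: turned aluminium wheel, 58 mm diameter, 23 mm high, about 0.1 kg with its pin, lying flat left or right of the press, the only one with a pin; origin: centre of its underside, z up along the pin. Take it from above across the rim or by the pin
- axle_pin: plain steel pin, 11 mm diameter, 22 mm long, tight in the wheel's bore; origin: centre of its top end, which at first stands 12 to 16 mm above the wheel's top (35 to 39 mm above its underside). It slides down the bore under about 4 N. With the wheel in the nest its top is 54 to 58 mm above the worktop, under the ram's 14 mm wide face at 64 mm
- plain_wheel: bystander: wheel without a pin, 52 mm diameter, 19 mm high; origin: centre of its underside; lies on the other side of the press from the wheel with the pin
- small_wheel: bystander: wheel without a pin, 46 mm diameter, 21 mm high; origin: centre of its underside
- caliper: bystander: vernier caliper, 230 mm long, 9 mm high, lying to the far right
Not all that is in view belongs to the job. Leave any red look-alike of the wheel alone.

How it is judged (in metres and radians):
On the way, in this order (a step that is already met when the one before it is completed fails the run):
1. the wheel with the pin sits flat in the nest, let go, with the slide still drawn out (horizontal distance between wheel and nest below 0.003 m and z of wheel in the frame of nest below 0.0015 m and angle between wheel's own z axis and vertical below 0.05 rad and contact force between the fingers and wheel below 0.1 N and value of joint slide above 0.04 m), for 0.2 s.
2. the slide is fully home under the ram with the wheel in it (horizontal distance between wheel and nest below 0.003 m and z of wheel in the frame of nest below 0.0015 m and angle between wheel's own z axis and vertical below 0.05 rad and value of joint slide below 0.0015 m), for 0.2 s.
3. the ram bears on the pin and the stop nut bears on its lug with more than 3 N for half a second (contact force between stop_lug and anything else above 3 N and contact force between the fingers and stop_lug below 0.1 N and contact force between axle_pin and press above 1 N and value of joint slide below 0.003 m), for 0.5 s.
At the end, for the whole second after the job is handed in: The wheel sits flat in the nest (within 3 mm of its centre, 1.5 mm of its floor), the slide is home within 3 mm, the pin has been driven in (its top less than 33.5 mm above the wheel's underside) and the ram is back up within 1.5 mm, all at rest (horizontal distance between wheel and nest below 0.003 m and z of wheel in the frame of nest below 0.0015 m and angle between wheel's own z axis and vertical below 0.05 rad and value of joint slide below 0.003 m and value of joint ram below 0.0015 m and z of axle_pin in the frame of wheel below 0.0335 m and linear speed of wheel below 0.01 m/s); the robot touches nothing.
It fails at once if more than 35 N between the robot and the press (contact force between any of the arm, the fingers and press above 35 N).
It fails at once if the pin driven while the slide is not home under the ram (z of axle_pin in the frame of wheel below 0.0335 m and value of joint slide above 0.01 m).
It fails at once if the wheel tipped over (angle between wheel's own z axis and vertical above 0.7 rad).
It fails at once if a bystander wheel or the caliper pushed about (distance of any of plain_wheel, small_wheel, caliper from where it was at the start of the episode above 0.02 m).
It also fails if it takes over 70 s, if anything falls off the work surface, if the arm or the gripper's body presses on something with over 40 N, if the wrist force passes 120 N, or if a joint passes its speed limit or range.

### The arm

A 6-joint arm with a two-finger parallel gripper is mounted at the origin on a cart in front of the work surface, level with it; the furniture and walls round the work are solid. World frame = base frame: x ahead of the robot, y to its left, z up, the work surface at z = 0. Lengths are in m, angles in degrees, forces in N, time in s.
With the tool pointing down it reaches from about 0.3 to 0.75 m from the base axis. Payload 8.5 kg.
Tool frame: the origin (TCP) lies midway between the tips of the shut fingers; the grasp point (between the pads) lies 19 mm behind it (env.tcp_to_grasp is the z of the grasp point in the tool frame, in m); z points along the fingers, y is the line along which they close (so a half turn about z gives the same grasp; the last joint's range is limited). The gripper opens to 85 mm and grips with 20 to 120 N. Pads are 22 mm wide; open, the fingers measure 114 mm over their backs; the gripper's body (76 mm by 85 mm) begins 54 mm behind the grasp point. The pads swing forward as they close: fully open they stand 13 mm farther back than shut.
Start: joints at [-79.716, 21.807, 74.336, -0, 83.858, -12.336], TCP at [0.212, -0.508, 0.231] pointing down, gripper open.
Joint ranges: [-178.18, 178.18], [-50.72, 133.34], [12.68, 142.11], [-81.47, 261.47], [9.98, 163.14], [-165.26, 165.26]. Speed limits (degrees/s): [136.94, 136.94, 180, 180, 180, 180].

### API

Orientations are given as a 3x3 rotation matrix whose columns are the frame's x, y, z axes.
In Python, from rig import env, imaging, job, models gives the robot as it stands. The module is installed in compiled form; this text tells all that it offers.
- The arm moves only by the tool jog_arm, never from a script. Its argument "plan" is text: rows parted by semicolons, each of 7 numbers parted by spaces: the turn, a rotation vector about the tool's x, y, z in degrees, then the shift along the tool's x, y, z in cm, then the closure in counts, from 0 (fully open) to 255 (shut). In form: rx ry rz x y z claw; .... A call has 1 to 10 rows; each row shifts and turns the commanded pose from where the row before left it, along the tool's axes as they then stand; what a row does not reach is not made up. A row lasts 1/12 s, in which the tool goes at most 41.7 mm and 7.16 degrees, less where a joint would pass 70% of its speed; a pose out of reach is approached as far as the arm can. A call with a gripper value outside its range is refused whole. The fingers move at their own pace and stop on an object; "grip_force" is the grip in N (left out, the last holds). Time passes only in rows, so rows that do not move let the fingers close. It gives the time, the measured TCP pose, the force, the opening and the grip force at its end, in the units of the state.
- env.observe(): the state, without advancing time (a new reading comes with each control period).
- imaging.get_image(name): name is "side" or "top" or "wrist"; returns a dict with "pixels" (400x640x3 uint8, red, green, blue), "depth" (400x640 float32, m along the optical axis (not along the pixel's ray), 0 where there is no reading), "fov_y" (degrees; the focal length in pixels is half the picture's height over the tangent of half this angle, whatever the lens; pixels are square), "cx", "cy" (the principal point, pixels), "world_from_camera" (4x4, takes a point from camera to world coordinates). Camera axes: x right, y down, z forward; pixel columns grow to the right and rows downward; lengths in m; the calibration is good to about 2 mm. A picture is of the moment at which its call begins.
- job.close_job(): hands the job in; it is judged then, once.
Trained networks look in the newest picture that a camera, given by its name, has taken for a name from the list of things; names that differ only in an ending like _2 or _b are one class to them, and where a whole thing is asked for, a point or a joint stands for the part that bears it (a point fixed in the world has none). Each returns a list of dicts, best first, with "confidence" (0 to 1); they miss things now and then, are a little off and sometimes report something else, mostly with a low value. They report only what shows in the picture. A call takes as long as a camera call. They do not tell look-alikes from the thing itself.
- models.outline_of(camera, query): "region" (400x640 bool, what is visible of it) and "bbox" ([centre column, centre row, width, height] in pixels, round what is visible of it).
- models.tip_of(camera, query): "at" ([column, row] in pixels: a listed point, or the origin of a listed thing).
The state is a dict: "time_s": time; "q": joint angles; "qvel": joint speeds; "joint_efforts": joint torques, N m; "position": TCP position; "tool_rot": TCP orientation; "ft_force": force on the tool from outside, world axes, zero at the start; "wrist_torque": the same for the moment, N m; "grip_width": finger opening in m; "gripper_force": force on a finger pad.
Only numpy, scipy, OpenCV 4.12 (cv2) and the standard library are available. Lean on these libraries where they do the work, as an engineer would, in place of code of your own. Each camera call takes 0.05 s, during which the arm holds its last target. There are 200 camera calls.

## Working session

There is one attempt and no reset: what is moved stays moved. The work goes in short steps, Python scripts to look and compute and a tool call to move; the robot and the scene stay as the last step left them, time stands still between calls to the robot, and variables do not carry over. Pictures are saved under pics/ and viewed, at most 10 in all, crops included, and the job is handed in when it is done.

Besides the shell and the picture viewer there is one more tool, called after "Emit:" as name(argument=value, ...) on one line, values as JSON. jog_arm: Moves the arm, as the interface text tells. Its arguments: {"type":"object","properties":{"plan":{"type":"string"},"grip_force":{"type":"number"}},"required":["plan"]}

```bash
mkdir -p pics; cat > h.py <<'E'
import numpy as np, cv2
from rig import env, imaging, job, models
def P(im,u,v,z=None):
    f=200/np.tan(np.radians(im["fov_y"])/2); T=im["world_from_camera"]
    r=np.array([(u-im["cx"])/f,(v-im["cy"])/f,1.])
    if z is None:
        d=im["depth"][int(round(v)),int(round(u))]
    else:
        w=T[:3,:3]@r; d=(z-T[2,3])/w[2]
    return T[:3,:3]@(r*d)+T[:3,3]
def cloud(im):
    f=200/np.tan(np.radians(im["fov_y"])/2); T=im["world_from_camera"]
    v,u=np.mgrid[:400,:640]; d=im["depth"]
    c=np.stack([(u-im["cx"])/f*d,(v-im["cy"])/f*d,d],-1)
    return c@T[:3,:3].T+T[:3,3]
def save(im,n): cv2.imwrite(f"pics/{n}.png",im["pixels"][:,:,::-1])
E
cat > a.py <<'E'
from h import *
np.set_printoptions(precision=4,suppress=True)
for c in ["top","side"]:
    im=imaging.get_image(c); save(im,c+"0")
    print(c,im["world_from_camera"][:3,3],im["fov_y"])
    for n,z in [("press",0),("nest",.019),("push_plate",.056),("ram_knob",.16),("stop_lug",.1),("wheel",0),("axle_pin",.037),("plain_wheel",0),("small_wheel",0),("caliper",0)]:
        for r in models.tip_of(c,n)[:3]:
            print(n,round(r["confidence"],2),np.round(r["at"],1),P(im,*r["at"],z))
print(env.observe())
E
python3 a.py
```

```text
top [ 0.3561 -0.0967  1.1488] 48.48878309001806
press 0.61 [305.8 181.2] [ 0.606  -0.0146  0.    ]
nest 0.89 [300.1 208.3] [ 0.5306 -0.001   0.019 ]
push_plate 0.71 [302.1 225.7] [ 0.4813 -0.0091  0.056 ]
push_plate 0.2 [313.5 171.1] [ 0.6196 -0.0382  0.056 ]
ram_knob 0.53 [297.6 167.9] [ 0.6027 -0.0072  0.16  ]
stop_lug 0.49 [314.  172.6] [ 0.6053 -0.0417  0.1   ]
wheel 0.98 [258.6 192.1] [0.5786 0.1108 0.    ]
wheel 0.89 [392.9 217.6] [ 0.5057 -0.2406  0.    ]
wheel 0.83 [347.9 211. ] [ 0.5246 -0.1244  0.    ]
axle_pin 0.6 [254.2 189.5] [0.5784 0.1156 0.037 ]
plain_wheel 0.9 [216.3 213.9] [0.5218 0.2219 0.    ]
small_wheel 0.68 [409.7 180. ] [ 0.6046 -0.2882  0.    ]
small_wheel 0.62 [216.7 215.6] [0.5173 0.2207 0.    ]
caliper 0.57 [460.8 219.5] [ 0.4984 -0.4143  0.    ]
side [ 0.4842 -0.9544  0.9114] 46.374344426900336
press 0.63 [346.3 204.7] [ 0.6099 -0.014   0.    ]
nest 0.65 [322.1 196.5] [0.5435 0.0061 0.019 ]
nest 0.35 [296.8 191.8] [0.4734 0.0327 0.019 ]
push_plate 0.89 [296.7 189.4] [0.474  0.0016 0.056 ]
ram_knob 0.59 [348.2 157.3] [ 0.6134 -0.0031  0.16  ]
stop_lug 0.52
[... 333 characters left out ...]
-0.241   0.037 ]
small_wheel 0.66 [354.8 284.2] [ 0.5983 -0.2877  0.    ]
caliper 0.63 [318.4 334.5] [ 0.502  -0.4134  0.    ]
{'time_s': 1.1, 'q': array([-79.7136,  21.8082,  74.3334,   0.0007,  83.8579, -12.3356]), 'qvel': array([ 0.0092,  0.0403,  0.0304,  0.0741, -0.0307,  0.0746]), 'joint_efforts': array([  0.0012, -44.8334, -23.1459,  -0.0001,   0.0006,  -0.    ]), 'position': array([ 0.2116, -0.5077,  0.2313]), 'tool_rot': array([[ 0.9231,  0.3846,  0.    ],
       [ 0.3846, -0.9231, -0.    ],
       [ 0.    ,  0.    , -1.    ]]), 'ft_force': array([-0.2969,  0.152 ,  0.0288]), 'wrist_torque': array([-0.0158,  0.0474,  0.0301]), 'gripper_force': 0.0, 'grip_width': 0.08566175342157509}
```

```bash
python3 -c "
import cv2
for n,(x0,x1,y0,y1) in {'top0':(180,480,130,280),'side0':(220,460,120,340)}.items():
    a=cv2.imread(f'pics/{n}.png')[y0:y1,x0:x1]; s=2.6 if n[0]=='t' else 2.7
    cv2.imwrite(f'pics/{n}c.png',cv2.resize(a,None,fx=s,fy=s,interpolation=cv2.INTER_CUBIC))
"
```

```text
(no output)
```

View pics/top0c.png

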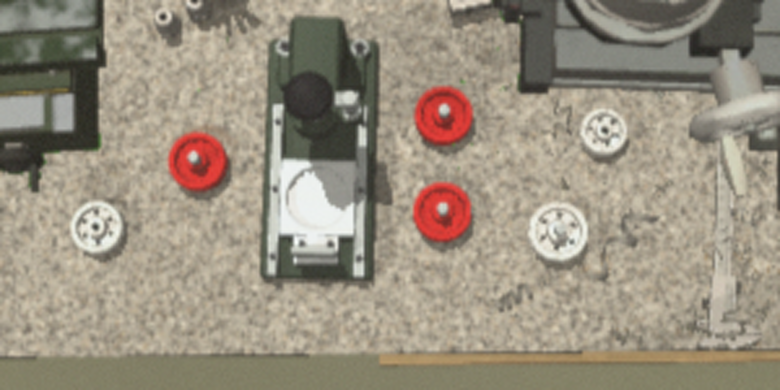

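View pics/side0c.png

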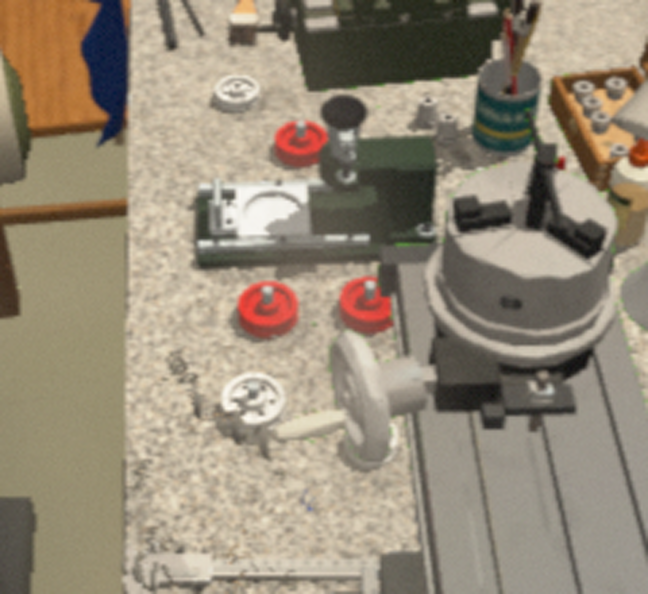

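The pictures show the only silver wheel with a pin at top-view pixel (393,218), right of the press. The three red wheels with pins are look-alikes. The press stands at about (300,190), its open front towards the robot and its slide drawn out. I'll turn the tool parallel to the press and go above the wheel.

```bash
cat > b.py <<'E'
from h import *
np.set_printoptions(precision=4,suppress=True)
im=imaging.get_image("top"); C=cloud(im).reshape(-1,3)
for x0 in np.arange(.2,.7,.06):
    print(round(x0,2),[round(float(np.max(C[(abs(C[:,0]-x0-.03)<.03)&(abs(C[:,1]-y)<.03)][:,2],initial=0)),2) for y in np.arange(-.5,.15,.06)])
m=(C[:,2]>.008)&(C[:,2]<.019)&(C[:,0]>.4)&(C[:,0]<.75)&(abs(C[:,1]+.005)<.075)
r=cv2.minAreaRect((C[m][:,:2]*1000).astype(np.float32)); print(r)
E
python3 b.py
```

```text
0.2 [0.54, 0.54, 0.57, 0.59, 0.59, 0.68, 0.69, 0.66, 0.48, 0.33, 0.2]
0.26 [0.54, 0.54, 0.0, 0.0, 0.0, 0.68, 0.69, 0.67, 0.48, 0.32, 0.2]
0.32 [0.0, 0.0, 0.0, 0.0, 0.0, 0.68, 0.68, 1.15, 0.0, 0.0, 0.0]
0.38 [0.01, 0.02, 0.02, 0.01, 0.01, 0.02, 0.01, 0.01, 0.01, 0.0, 0.01]
0.44 [0.09, 0.01, 0.01, 0.07, 0.06, 0.02, 0.02, 0.02, 0.06, 0.06, 0.01]
0.5 [0.08, 0.06, 0.22, 0.21, 0.04, 0.02, 0.04, 0.03, 0.03, 0.03, 0.02]
0.56 [0.17, 0.22, 0.24, 0.22, 0.13, 0.16, 0.04, 0.15, 0.17, 0.16, 0.04]
0.62 [0.17, 0.17, 0.28, 0.3, 0.28, 0.18, 0.04, 0.03, 0.16, 0.1, 0.01]
0.68 [0.63, 0.17, 0.34, 0.35, 0.34, 0.21, 0.03, 0.03, 0.1, 0.1, 0.04]
((580.5557861328125, -12.258270263671875), (122.86116790771484, 244.58413696289062), 88.07559204101562)
```

Emit:
jog_arm(plan="0 0 6.2 0 0 0 0;0 0 6.2 0 0 0 0;0 0 6.2 0 0 0 0;0 0 6 0 0 0 0;0 0 0 0 -3.5 0 0;0 0 0 0 -3.5 0 0;0 0 0 2 -3 0 0;0 0 0 3 -2.5 0 0;0 0 0 3 -2.5 0 0;0 0 0 3 -2.5 0 0", grip_force=30)

```text
time_s: 1.98
position: [0.3284, -0.3353, 0.2317]
tool_rot: [[0.999, -0.035, 0.0], [-0.035, -0.999, -0.001], [0.0, 0.001, -1.0]]
ft_force: [0.5, -0.5, 0.4]
grip_width: 0.0855
gripper_force: 0.0
```

Emit:
jog_arm(plan="0 0 0 2.5 -2.5 0 0;0 0 0 2.5 -2.5 0 0;0 0 0 2.5 -2.5 0 0;0 0 0 2.5 -2.5 0 0;0 0 0 2.5 0 0 0;0 0 0 2.5 0 0 0;0 0 0 2.4 0 0 0;0 0 0 0 0 0 0;0 0 0 0 0 0 0")

```text
time_s: 2.73
position: [0.5054, -0.2424, 0.2308]
tool_rot: [[0.999, -0.033, -0.001], [-0.033, -0.999, 0.0], [-0.001, -0.0, -1.0]]
ft_force: [0.4, 0.1, 0.8]
grip_width: 0.0852
gripper_force: 0.0
```

```bash
cat > w.py <<'E'
from h import *
import sys
np.set_printoptions(precision=4,suppress=True)
im=imaging.get_image("wrist"); save(im,sys.argv[1])
s=env.observe(); print(s["position"],s["ft_force"],im["world_from_camera"])
for n,z in [("wheel",0),("axle_pin",.037),("nest",.019),("push_plate",.056),("ram_knob",.16)]:
    for r in models.tip_of("wrist",n)[:3]:
        print(n,round(r["confidence"],2),np.round(r["at"],1),P(im,*r["at"],z))
C=cloud(im).reshape(-1,3)
m=(abs(C[:,0]-.506)<.045)&(abs(C[:,1]+.241)<.045)&(C[:,2]>.012)
for lo,hi in [(.018,.027),(.033,.042)]:
    q=C[m&(C[:,2]>lo)&(C[:,2]<hi)]
    if len(q)>10: print(lo,len(q),cv2.minEnclosingCircle((q[:,:2]*1000).astype(np.float32)),np.median(q,0))
E
python3 w.py w1
```

```text
[ 0.5047 -0.2425  0.231 ] [ 0.1721 -0.7529 -0.1462] [[-0.0334 -0.9579 -0.285   0.5779]
 [-0.9994  0.0319  0.0102 -0.2451]
 [-0.0007  0.2852 -0.9585  0.3736]
 [ 0.      0.      0.      1.    ]]
wheel 0.81 [ 27.7 125.6] [0.5794 0.1186 0.    ]
wheel 0.77 [323.4 177.3] [ 0.5027 -0.2427  0.    ]
wheel 0.74 [226.5  81.7] [ 0.6211 -0.1321 -0.    ]
axle_pin 0.58 [218.  77.] [ 0.6217 -0.1349  0.037 ]
axle_pin 0.52 [225.9 167.9] [ 0.5249 -0.1309  0.037 ]
axle_pin 0.44 [323.5 186. ] [ 0.4998 -0.2427  0.037 ]
nest 0.79 [122.7 157.1] [ 0.5392 -0.0024  0.019 ]
push_plate 0.67 [116. 217.] [ 0.4758 -0.0045  0.056 ]
0.018 897 ((494.770751953125, -247.38307189941406), 37.39761734008789) [ 0.5044 -0.2443  0.0201]
0.033 77 ((484.602294921875, -261.6296691894531), 30.328332901000977) [ 0.5021 -0.2445  0.0363]
```

View pics/w1.png

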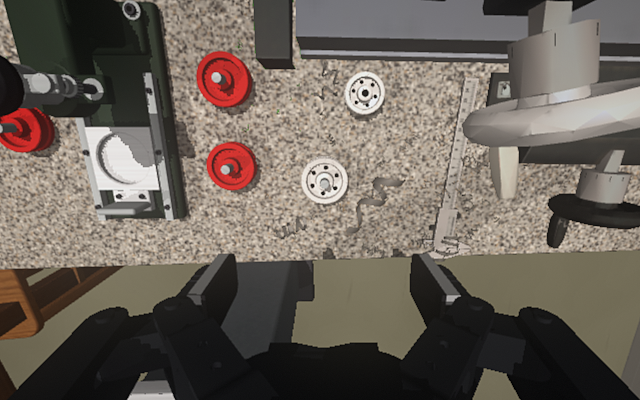

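The wrist view shows the pinned silver wheel at (323,182), the nest at (122,158), and the camera mounted on the tool's +x side. I'll go down to above the wheel and measure it from close by.

Emit:
jog_arm(plan="0 0 0 0 0 3 0;0 0 0 0 0 3 0;0 0 0 0 0 3 0;0 0 0 0 0 0 0;0 0 0 0 0 0 0")

```text
time_s: 3.45
position: [0.5044, -0.2426, 0.1413]
tool_rot: [[0.999, -0.035, -0.002], [-0.035, -0.999, 0.001], [-0.002, -0.001, -1.0]]
ft_force: [0.9, -0.7, 0.3]
grip_width: 0.0852
gripper_force: 0.0
```

```bash
cat > c.py <<'E'
from h import *
np.set_printoptions(precision=4,suppress=True)
im=imaging.get_image("wrist"); save(im,"w2")
s=env.observe(); print(s["position"],s["q"])
C=cloud(im)
for o in models.outline_of("wrist","wheel")[:4]:
    m=o["region"]; q=C[m]; print(o["confidence"],o["bbox"],m.sum(),np.median(q,0))
    if np.linalg.norm(np.median(q,0)[:2]-[.504,-.243])<.02:
        t=q[(q[:,2]>.015)&(q[:,2]<.028)]; print("top z",np.median(t[:,2]))
        f=200/np.tan(np.radians(im["fov_y"])/2); T=im["world_from_camera"]
        v,u=np.where(m); r=np.stack([(u-im["cx"])/f,(v-im["cy"])/f,np.ones(len(u))],1)@T[:3,:3].T
        k=(T[:3,3]+r*((.023-T[2,3])/r[:,2])[:,None])[:,:2]
        h=cv2.convexHull((k*1000).astype(np.float32)); print(cv2.minEnclosingCircle(h), cv2.minAreaRect(h))
        p=q[(q[:,2]>.031)]; print("pin",len(p),np.median(p,0),p[:,2].max())
E
python3 c.py
```

```text
[ 0.5052 -0.2431  0.1427] [-37.7987  27.3188  80.817   -0.0007  71.7861  54.1989]
0.91 [205.4, 180.3, 68.9, 67.6] 3417 [ 0.5265 -0.1338  0.0187]
0.9 [323.9, 196.1, 59.5, 60.0] 2954 [ 0.5052 -0.2443  0.0188]
top z 0.019590904948551924
((505.36572265625, -244.07162475585938), 29.500871658325195) ((504.6097717285156, -244.12860107421875), (56.89816665649414, 56.67586135864258), 34.865970611572266)
pin 135 [ 0.5036 -0.2442  0.0362] 0.2839945808517053
0.84 [190.7, 62.5, 79.4, 77.1] 4704 [ 0.6213 -0.1371  0.0188]
```

View pics/w2.png

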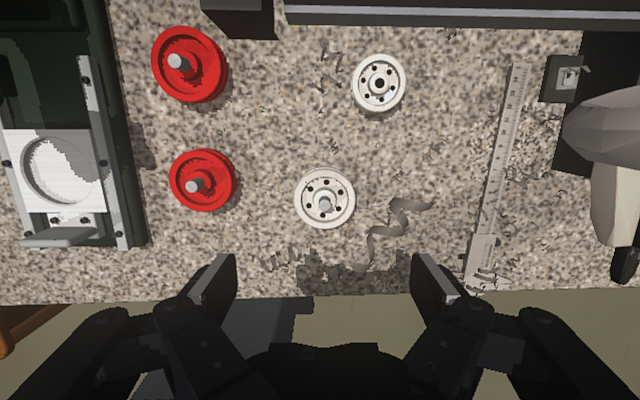

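Emit:
jog_arm(plan="0 0 0 0 0.1 3 0;0 0 0 0 0 3 0;0 0 0 0 0 3 0;0 0 0 0 0 2.5 0;0 0 0 0 0 1.5 0;0 0 0 0 0 0.8 0;0 0 0 0 0 0 0;0 0 0 0 0 0 0;0 0 0 0 0 0 0")

```text
time_s: 4.3
position: [0.5057, -0.2443, 0.0051]
tool_rot: [[0.999, -0.034, 0.003], [-0.034, -0.999, -0.002], [0.003, 0.002, -1.0]]
ft_force: [-0.0, 1.0, -0.0]
grip_width: 0.0853
gripper_force: 0.0
```

Emit:
jog_arm(plan="0 0 0 0 0 0 120;0 0 0 0 0 0 120;0 0 0 0 0 0 120;0 0 0 0 0 0 120;0 0 0 0 0 0 120;0 0 0 0 0 0 120;0 0 0 0 0 0 120;0 0 0 0 0 0 120", grip_force=30)

```text
time_s: 4.97
position: [0.5052, -0.2439, 0.0044]
tool_rot: [[0.999, -0.035, 0.001], [-0.035, -0.999, -0.001], [0.001, 0.001, -1.0]]
ft_force: [-1.1, 1.1, 6.7]
grip_width: 0.0566
gripper_force: 31.0
```

Emit:
jog_arm(plan="0 0 0 0 0 -1 120;0 0 0 0 0 -2.5 120;0 0 0 0 0 -3.5 120;0 0 0 0 0 -3.5 120;0 0 0 0 0 -3.5 120;0 0 0 0 0 -3.5 120;0 0 0 0 0 -2.5 120;0 0 0 -1.5 -2.5 0 120;0 0 0 -2 -3 0 120;0 0 0 -2 -3 0 120")

```text
time_s: 5.8
position: [0.4518, -0.1559, 0.204]
tool_rot: [[0.999, -0.035, 0.001], [-0.035, -0.999, -0.0], [0.001, 0.0, -1.0]]
ft_force: [-0.1, 0.9, -0.6]
grip_width: 0.0569
gripper_force: 32.8
```

Emit:
jog_arm(plan="0 0 0 -1.8 -3 0 120;0 0 0 0 -3 0 120;0 0 0 0 -3 0 120;0 0 0 0 -3 0 120;0 0 0 0 -3.2 0 120;0 0 0 0 0 0 120;0 0 0 0 0 0 120")

```text
time_s: 6.38
position: [0.4398, -0.0031, 0.204]
tool_rot: [[1.0, -0.032, 0.001], [-0.032, -1.0, -0.0], [0.001, 0.0, -1.0]]
ft_force: [-0.5, -0.3, -0.1]
grip_width: 0.0568
gripper_force: 32.8
```

```bash
cat > d.py <<'E'
from h import *
import sys
np.set_printoptions(precision=4,suppress=True)
im=imaging.get_image("wrist"); save(im,sys.argv[1])
s=env.observe(); print(s["position"],s["q"],im["world_from_camera"][:3,3])
for n,z in [("nest",.019),("push_plate",.056),("ram_knob",.16),("press",0),("stop_lug",.1)]:
    for r in models.tip_of("wrist",n)[:2]:
        print(n,round(r["confidence"],2),np.round(r["at"],1),P(im,*r["at"],z))
C=cloud(im).reshape(-1,3)
def rect(lo,hi,x0,x1):
    m=(C[:,2]>lo)&(C[:,2]<hi)&(C[:,0]>x0)&(C[:,0]<x1)&(abs(C[:,1]+.005)<.08)
    q=C[m]
    if len(q)>20: print(lo,hi,len(q),np.median(q,0),cv2.minAreaRect((q[:,:2]*1000).astype(np.float32)))
rect(.010,.017,.4,.75); rect(.024,.0285,.46,.59); rect(.053,.060,.43,.52); rect(.155,.165,.55,.66); rect(.017,.0215,.49,.58)
E
python3 d.py w3
```

```text
[ 0.4399 -0.0041  0.2039] [-16.0118  12.2244  93.3978  -0.0184  74.3383  75.8983] [ 0.5121 -0.0055  0.3469]
nest 0.75 [320.2  88.6] [ 0.5405 -0.0034  0.019 ]
push_plate 0.72 [324.7 154.9] [ 0.4763 -0.0059  0.056 ]
press 0.58 [323.1  21.1] [ 0.6076 -0.0085  0.    ]
0.01 0.017 6241 [ 0.5812 -0.0076  0.014 ] ((541.444580078125, -7.289424896240234), (111.93041229248047, 162.26246643066406), 88.11045837402344)
0.024 0.0285 4446 [ 0.5321 -0.0069  0.0256] ((526.3385009765625, -6.8223114013671875), (94.96297454833984, 130.10940551757812), 88.19447326660156)
0.053 0.06 341 [ 0.4825 -0.0054  0.0556] ((482.3398132324219, -5.436840057373047), (43.37395477294922, 6.972177982330322), 88.15992736816406)
0.017 0.0215 2846 [ 0.5391 -0.0071  0.0192] ((528.7948608398438, -6.881996154785156), (75.87019348144531, 79.36148071289062), 88.16699981689453)
```

View pics/w3.png

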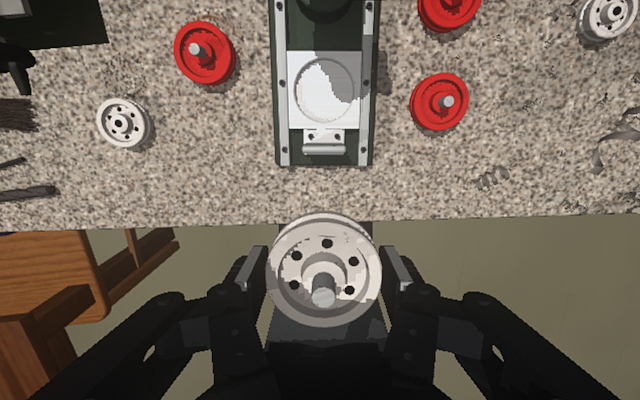

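```bash
cat > e.py <<'E'
from h import *
from scipy.optimize import least_squares
np.set_printoptions(precision=4,suppress=True)
im=imaging.get_image("wrist"); s=env.observe(); tp=s["position"]; print(tp)
A=cloud(im); C=A.reshape(-1,3)
q=C[(C[:,2]>.0165)&(C[:,2]<.0215)&(np.hypot(C[:,0]-.539,C[:,1]+.007)<.036)]
h=cv2.convexHull((q[:,:2]*1000).astype(np.float32)); print("floor",len(q),cv2.minEnclosingCircle(h),cv2.minAreaRect(h),q[:,:2].mean(0))
t=C[(C[:,2]>.024)&(C[:,2]<.0285)&(abs(C[:,1]+.007)<.034)&(C[:,0]>.485)&(C[:,0]<.6)]
print("slide x by y", [(round(y,3),np.round(t[abs(t[:,1]-y)<.003][:,0].min(),4),np.round(t[abs(t[:,1]-y)<.003][:,0].max(),4)) for y in (-.037,-.03,-.02,.006,.016,.023)])
# hole in top = pocket
rim=t[(np.hypot(t[:,0]-.539,t[:,1]+.007)<.0345)]
f=lambda p:np.hypot(rim[:,0]-p[0],rim[:,1]-p[1])-p[2]
r=np.hypot(rim[:,0]-.539,rim[:,1]+.007); print("rim",len(rim),least_squares(f,[.539,-.007,.031],loss="soft_l1",f_scale=.001).x)
# held wheel
g=C[(np.hypot(C[:,0]-tp[0],C[:,1]-tp[1])<.05)&(C[:,2]>tp[2]-.01)]
for lo in np.arange(-.005,.045,.004):
    k=g[(g[:,2]-tp[2]>lo)&(g[:,2]-tp[2]<lo+.004)]
    if len(k)>20: print(round(lo,3),len(k),np.median(k,0)-tp)
for o in models.outline_of("wrist","wheel")[:5]:
    v,u=np.where(o["region"]); print(o["confidence"],o["bbox"])
    if abs(o["bbox"][1]-270)<30:
        z=tp[2]+.019
        k=np.array([P(im,a,b,z)[:2] for a,b in zip(u[::3],v[::3])]); hh=cv2.convexHull((k*1000).astype(np.float32))
        print("held",cv2.minAreaRect(hh),cv2.minEnclosingCircle(hh))
        d=A[o["region"]]; pp=d[d[:,2]>tp[2]+.024]; print("pin",len(pp),np.median(pp,0)-tp,np.percentile(pp[:,2],90)-tp[2])
for c,n in [("top","nest"),("top","wheel")]: pass
E
python3 e.py
```

```text
[ 0.4401 -0.005   0.2033]
floor 2824 ((538.3326416015625, -7.101006984710693), 30.270174026489258) ((538.2828979492188, -7.108619689941406), (59.962276458740234, 59.86677551269531), 4.021997928619385) [ 0.5391 -0.0072]
slide x by y [(-0.037, np.float64(0.501), np.float64(0.5736)), (-0.03, np.float64(0.4889), np.float64(0.5739)), (-0.02, np.float64(0.486), np.float64(0.5742)), (0.006, np.float64(0.4869), np.float64(0.5752)), (0.016, np.float64(0.4863), np.float64(0.5756)), (0.023, np.float64(0.5022), np.float64(0.5758))]
rim 949 [ 0.5385 -0.0071  0.0323]
-0.005 116 [ 0.0239 -0.0008 -0.0022]
-0.001 499 [ 0.0227 -0.0011  0.0019]
0.003 112 [ 0.0226 -0.0038  0.0035]
0.007 2828 [ 0.0028 -0.0008  0.0103]
0.011 2499 [ 0.0019 -0.0007  0.0129]
0.015 4525 [ 0.0022 -0.0005  0.0159]
0.019 531 [ 0.0039 -0.0003  0.0207]
0.023 514 [ 0.0058 -0.0005  0.025 ]
0.027 583 [ 0.0051 -0.0003  0.0292]
0.031 866 [ 0.0008 -0.0005  0.0323]
0.035 424 [0.0086 0.0275 0.0369]
0.039 675 [ 0.0077 -0.0282  0.0416]
0.043 260 [0.0105 0.0276 0.045 ]
0.9 [323.9, 268.6, 118.1, 118.7]
held ((442.4036560058594, -5.889980316162109), (54.925079345703125, 61.310272216796875), 84.7597885131836) ((442.3441162109375, -5.978850364685059), 30.82952308654785)
pin 664 [-0.0001 -0.0007  0.0316] 0.032948531845157
0.81 [447.3, 16.3, 66.0, 31.0]
0.8 [202.0, 53.5, 64.4, 64.6]
0.75 [436.9, 101.8, 57.0, 62.3]
```

The nest centre is at about (0.5384, -0.0071), and the wheel is held square (pin at pixel (323,290)). The wrist camera would sit right over the knob during placing, so I'll turn the tool half round first.

Emit:
jog_arm(plan="0 0 -7 0 0 0 120;0 0 -7 0 0 0 120;0 0 -7 0 0 0 120;0 0 -7 0 0 0 120;0 0 -7 0 0 0 120;0 0 -7 0 0 0 120;0 0 -7 0 0 0 120;0 0 -7 0 0 0 120;0 0 -7 0 0 0 120;0 0 -7 0 0 0 120", grip_force=35)

```text
time_s: 7.62
position: [0.4401, -0.0046, 0.2033]
tool_rot: [[0.369, 0.929, -0.0], [0.929, -0.369, 0.0], [-0.0, -0.0, -1.0]]
ft_force: [-0.6, -0.3, -0.9]
grip_width: 0.0564
gripper_force: 38.5
```

Emit:
jog_arm(plan="0 0 -7 0 0 0 120;0 0 -7 0 0 0 120;0 0 -7 0 0 0 120;0 0 -7 0 0 0 120;0 0 -7 0 0 0 120;0 0 -7 0 0 0 120;0 0 -7 0 0 0 120;0 0 -7 0 0 0 120;0 0 -7 0 0 0 120;0 0 -7 0 0 0 120")

```text
time_s: 8.45
position: [0.4401, -0.0046, 0.2033]
tool_rot: [[-0.747, 0.665, -0.0], [0.665, 0.747, 0.0], [0.0, -0.0, -1.0]]
ft_force: [0.5, 0.5, -1.5]
grip_width: 0.0565
gripper_force: 38.5
```

Emit:
jog_arm(plan="0 0 -7 0 0 0 120;0 0 -7 0 0 0 120;0 0 -7 0 0 0 120;0 0 -7 0 0 0 120;0 0 -7 0 0 0 120;0 0 -5 0 0 0 120;0 0 0 -3 0 0 120;0 0 0 -3 0 0 120;0 0 0 0 0 0 120;0 0 0 0 0 0 120")

```text
time_s: 9.28
position: [0.5007, -0.0068, 0.2027]
tool_rot: [[-0.999, 0.035, -0.001], [0.035, 0.999, 0.0], [0.001, 0.0, -1.0]]
ft_force: [0.1, -0.2, -0.9]
grip_width: 0.0564
gripper_force: 38.5
```

```bash
python3 - <<'E'
from h import *
np.set_printoptions(precision=5,suppress=True)
S=[env.observe() for _ in range(2)]
im=imaging.get_image("wrist"); s=env.observe(); tp=s["position"]; R=s["tool_rot"]
print(tp,R,s["q"],im["world_from_camera"][:3,3])
d=np.array([.538,-.0067,.2])-tp; print("tool shift cm",R.T@d*100)
C=cloud(im).reshape(-1,3)
g=C[(np.hypot(C[:,0]-tp[0],C[:,1]-tp[1])<.05)&(C[:,2]>tp[2]-.01)]
for lo in (.011,.015,.029,.031):
    k=g[(g[:,2]-tp[2]>lo)&(g[:,2]-tp[2]<lo+.004)&(np.hypot(g[:,0]-tp[0],g[:,1]-tp[1])<(.01 if lo>.02 else .03))]; print(lo,len(k),np.median(k,0)-tp)
E
```

```text
[ 0.49982 -0.00655  0.20284] [[-0.99939  0.03481 -0.00132]
 [ 0.03481  0.99939  0.00026]
 [ 0.00132  0.00021 -1.     ]] [ -14.34408   18.22117   84.89741   -0.0044    76.95813 -102.34815] [ 0.42857 -0.00443  0.34563]
tool shift cm [-3.8161   0.11808  0.27859]
0.011 2378 [-0.00047  0.00076  0.01353]
0.015 3753 [-0.00165 -0.00026  0.01578]
0.029 464 [ 0.00271 -0.00033  0.03159]
0.031 375 [ 0.00339 -0.00038  0.03176]
```

Emit:
jog_arm(plan="0 0 0 -2 0.1 0 120;0 0 0 -1.7 0 0 120;0 0 0 0 0 3 120;0 0 0 0 0 3.5 120;0 0 0 0 0 3.5 120;0 0 0 0 0 3 120;0 0 0 0 0 2 120;0 0 0 0 0 1 120;0 0 0 0 0 0.6 120;0 0 0 0 0 0 120")

```text
time_s: 10.17
position: [0.5367, -0.0067, 0.0372]
tool_rot: [[-0.999, 0.035, -0.001], [0.035, 0.999, 0.0], [0.001, 0.0, -1.0]]
ft_force: [-0.2, 0.5, -0.8]
grip_width: 0.0563
gripper_force: 38.5
```

```bash
python3 - <<'E'
from h import *
np.set_printoptions(precision=5,suppress=True)
for c in ("wrist","top","side"):
    im=imaging.get_image(c); save(im,c+"4")
s=env.observe(); print(s["position"],s["ft_force"],s["tool_rot"])
a=cv2.imread("pics/wrist4.png"); b=cv2.imread("pics/side4.png")[140:270,260:420]; b=cv2.resize(b,None,fx=2.5,fy=2.5)
o=np.zeros((400,400,3),np.uint8); o[:325]=b[:325,:400]
cv2.imwrite("pics/m4.png",np.hstack([a[:,120:520],o]))
E
```

```text
[ 0.5377  -0.00682  0.03869] [ 0.38354  0.11816 -1.47879] [[-0.9994   0.03461  0.00245]
 [ 0.03461  0.9994  -0.00056]
 [-0.00247 -0.00048 -1.     ]]
```

View pics/m4.png

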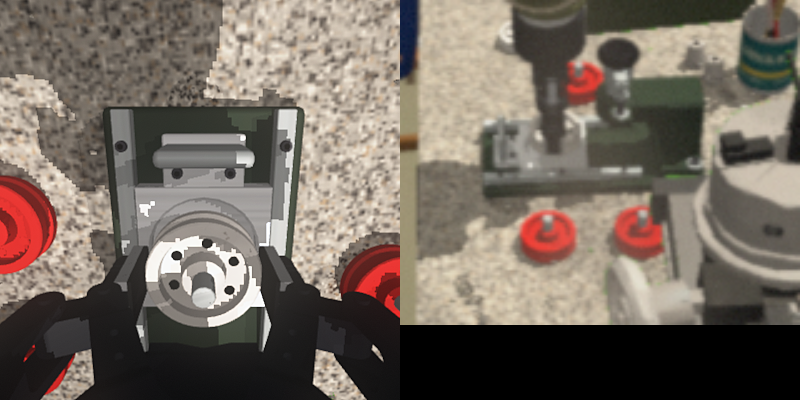

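The wheel hangs centred over the nest: the pin is at about (203,290) in the left half, and the chamfer arc shows above it at (205,210). I'll measure the wheel against the plate and the slide edge in this same camera.

```bash
cat > f.py <<'E'
from h import *
from scipy.optimize import least_squares
np.set_printoptions(precision=4,suppress=True)
im=imaging.get_image("wrist"); tp=np.mean([env.observe()["position"]],0); print(tp)
C=cloud(im).reshape(-1,3)
q=C[(C[:,2]>.0535)&(C[:,2]<.059)&(C[:,0]>.46)&(C[:,0]<.5)&(abs(C[:,1]+.005)<.03)]; print("plate",len(q),cv2.minAreaRect((q[:,:2]*1000).astype(np.float32)))
t=C[(C[:,2]>.0235)&(C[:,2]<.0285)&(C[:,0]>.48)&(C[:,0]<.54)]
for y in (-.038,-.032,.02,.026): 
    k=t[abs(t[:,1]-y)<.0025]; print("edge",y,len(k),k[:,0].min() if len(k) else 0)
fl=C[(C[:,2]>.012)&(C[:,2]<.022)&(C[:,0]>.5)&(C[:,0]<.53)&(abs(C[:,1]+.007)<.028)]
f=np.array([[y,fl[abs(fl[:,1]-y)<.0015][:,0].min()] for y in np.arange(-.024,.011,.003) if (abs(fl[:,1]-y)<.0015).sum()>2]); print("floor arc",len(fl))
if len(f)>4: print(least_squares(lambda p:np.hypot(f[:,1]-p[0],f[:,0]-p[1])-.03025,[.538,-.007],loss="soft_l1",f_scale=.0005).x)
for lo,r in ((.010,.03),(.0145,.032),(.028,.009),(.031,.009)):
    k=C[(C[:,2]-tp[2]>lo)&(C[:,2]-tp[2]<lo+.004)&(np.hypot(C[:,0]-tp[0],C[:,1]-tp[1])<r)]; h=(k[:,:2]*1000).astype(np.float32)
    print(lo,len(k),np.median(k,0)-tp,cv2.minEnclosingCircle(h))
a=C[(np.hypot(C[:,0]-tp[0],C[:,1]-tp[1])<.036)&(C[:,2]>tp[2]+.013)&(C[:,2]<tp[2]+.021)]
f=np.array([[y,a[abs(a[:,1]-y)<.0015][:,0].min()] for y in np.arange(-.024,.011,.003)])
print("wheel rim",least_squares(lambda p:np.hypot(f[:,1]-p[0],f[:,0]-p[1])-.029,[.538,-.007],loss="soft_l1",f_scale=.0005).x, np.percentile(a[:,2],80))
E
python3 f.py
```

```text
[ 0.5377 -0.0068  0.0387]
plate 1734 ((481.6211242675781, -4.7984619140625), (43.56648635864258, 7.858907222747803), 88.15662384033203)
edge -0.038 570 0.49926335930258947
edge -0.032 349 0.4994031813049726
edge 0.02 366 0.5011706458360692
edge 0.026 562 0.5014966025909281
floor arc 1234
[ 0.5391 -0.0064]
0.01 3364 [0.001  0.0008 0.0108] ((535.1112060546875, -6.654858589172363), 29.160972595214844)
0.0145 4661 [-0.0016  0.0001  0.0157] ((537.7158813476562, -6.766720294952393), 31.940200805664062)
0.028 345 [ 0.0009 -0.      0.0314] ((540.0838623046875, -6.86297607421875), 5.622341156005859)
0.031 384 [ 0.0023 -0.0001  0.0319] ((540.1036376953125, -6.841805934906006), 5.604165077209473)
wheel rim [ 0.5402 -0.0069] 0.05538321055473916
```

Emit:
jog_arm(plan="0 0 0 0.22 0.03 0 120;0 0 0 0 0 0 120;0 0 0 0 0 0.4 120;0 0 0 0 0 0.3 120;0 0 0 0 0 0 120")

```text
time_s: 10.78
position: [0.5345, -0.0062, 0.0297]
tool_rot: [[-0.999, 0.035, -0.001], [0.035, 0.999, 0.0], [0.001, 0.0, -1.0]]
ft_force: [0.2, -0.8, -1.5]
grip_width: 0.0566
gripper_force: 38.5
```

Emit:
jog_arm(plan="0 0 0 0 0 0.2 120;0 0 0 0 0 0.15 120;0 0 0 0 0 0 120")

```text
time_s: 11.03
position: [0.5347, -0.0062, 0.0265]
tool_rot: [[-0.999, 0.035, -0.001], [0.035, 0.999, 0.0], [0.001, 0.0, -1.0]]
ft_force: [0.1, 0.6, -0.3]
grip_width: 0.0568
gripper_force: 38.5
```

Emit:
jog_arm(plan="0 0 0 0 0 0.1 120;0 0 0 0 0 0.1 120;0 0 0 0 0 0 120")

```text
time_s: 11.28
position: [0.5348, -0.0062, 0.0247]
tool_rot: [[-0.999, 0.035, -0.0], [0.035, 0.999, 0.0], [0.0, 0.0, -1.0]]
ft_force: [-0.5, -0.0, -1.9]
grip_width: 0.0568
gripper_force: 38.5
```

Emit:
jog_arm(plan="0 0 0 0 0 0.07 120;0 0 0 0 0 0 120;0 0 0 0 0 0 120")

```text
time_s: 11.53
position: [0.5348, -0.0062, 0.0241]
tool_rot: [[-0.999, 0.035, 0.0], [0.035, 0.999, -0.0], [-0.0, -0.0, -1.0]]
ft_force: [-0.1, -0.3, -1.1]
grip_width: 0.0564
gripper_force: 38.5
```

Emit:
jog_arm(plan="0 0 0 0 0 0.04 120;0 0 0 0 0 0 60;0 0 0 0 0 0 0;0 0 0 0 0 0 0;0 0 0 0 0 0 0;0 0 0 0 0 0 0;0 0 0 0 0 0 0;0 0 0 0 0 0 0;0 0 0 0 0 0 0")

```text
time_s: 12.28
position: [0.5349, -0.0062, 0.0237]
tool_rot: [[-0.999, 0.035, 0.0], [0.035, 0.999, -0.0], [-0.0, -0.0, -1.0]]
ft_force: [0.2, -0.4, -0.7]
grip_width: 0.0856
gripper_force: 0.0
```

Emit:
jog_arm(plan="0 0 0 0 0 -1 0;0 0 0 0 0 -2 0;0 0 0 0 0 -3 0;0 0 0 0 0 -4 0;0 0 0 0 0 -3 0;0 0 0 3 0 0 0;0 0 0 3 0 0 0;0 0 0 0 0 0 0;0 0 0 0 0 0 0")

```text
time_s: 13.03
position: [0.474, -0.004, 0.1548]
tool_rot: [[-0.999, 0.035, 0.001], [0.035, 0.999, -0.0], [-0.001, -0.0, -1.0]]
ft_force: [0.6, -0.3, 0.5]
grip_width: 0.086
gripper_force: 0.0
```

```bash
python3 - <<'E'
from h import *
np.set_printoptions(precision=4,suppress=True)
im=imaging.get_image("wrist"); save(im,"w5"); s=env.observe(); print(s["position"],s["tool_rot"][:,0])
C=cloud(im).reshape(-1,3)
q=C[(C[:,2]>.0535)&(C[:,2]<.059)&(C[:,0]>.46)&(C[:,0]<.5)&(abs(C[:,1]+.005)<.03)]; print("plate",len(q),cv2.minAreaRect((q[:,:2]*1000).astype(np.float32)))
q=C[(C[:,2]>.0385)&(C[:,2]<.0455)&(np.hypot(C[:,0]-.538,C[:,1]+.007)<.034)];h=(q[:,:2]*1000).astype(np.float32)
print("rim",len(q),cv2.minEnclosingCircle(h),np.median(q,0),np.linalg.lstsq(np.c_[q[:,:2],np.ones(len(q))],q[:,2],rcond=None)[0])
q=C[(C[:,2]>.050)&(C[:,2]<.062)&(np.hypot(C[:,0]-.538,C[:,1]+.007)<.012)];print("pin",len(q),np.median(q,0))
k=C[(C[:,2]>.15)&(C[:,2]<.17)&(C[:,0]>.56)&(C[:,0]<.66)&(abs(C[:,1])<.05)]; print("knob",len(k),cv2.minEnclosingCircle((k[:,:2]*1000).astype(np.float32)) if len(k)>20 else "")
for r in models.tip_of("wrist","ram_knob")[:1]: print(r,P(im,*r["at"],.16))
E
```

```text
[ 0.4751 -0.0043  0.1546] [-0.9994  0.0347 -0.0016]
plate 412 ((481.201171875, -4.585771560668945), (43.437747955322266, 8.286491394042969), 87.61502075195312)
rim 1016 ((537.279296875, -6.146145820617676), 28.88479995727539) [ 0.5336 -0.0055  0.0394] [-0.0013 -0.0001  0.0406]
pin 124 [ 0.5362 -0.006   0.0551]
knob 0
```

View pics/w5.png

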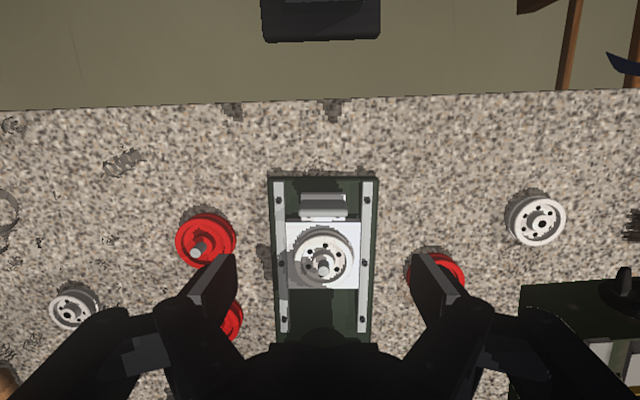

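The view shows the wheel lying flat and centred in the nest, with the pin upright at (323,267) and the slide still out. Next I'll close the fingers, come down in front of the plate and push.

Emit:
jog_arm(plan="0 0 0 2 0 0 255;0 0 0 1.5 0 0 255;0 0 0 0 0 0 255;0 0 0 0 0 0 255;0 0 0 0 0 3 255;0 0 0 0 0 3 255;0 0 0 0 0 3 255;0 0 0 0 0 2.5 255;0 0 0 0 0 0 255;0 0 0 0 0 0 255")

```text
time_s: 13.97
position: [0.4407, -0.0031, 0.0383]
tool_rot: [[-0.999, 0.035, -0.002], [0.035, 0.999, 0.0], [0.002, 0.0, -1.0]]
ft_force: [-0.5, -0.8, 0.9]
grip_width: -0.0001
gripper_force: 0.0
```

Emit:
jog_arm(plan="0 0 0 -1 0 0 255;0 0 0 -0.8 0 0 255;0 0 0 -0.5 0 0 255;0 0 0 -0.4 0 0 255;0 0 0 -0.4 0 0 255;0 0 0 -0.4 0 0 255;0 0 0 0 0 0 255")

```text
time_s: 14.55
position: [0.4756, -0.0042, 0.0389]
tool_rot: [[-0.999, 0.035, 0.001], [0.035, 0.999, -0.0], [-0.001, -0.0, -1.0]]
ft_force: [-0.0, -0.3, -0.2]
grip_width: 0.0002
gripper_force: 0.0
```

Emit:
jog_arm(plan="0 0 0 -0.4 0 0 255;0 0 0 -0.5 0 0 255;0 0 0 -0.5 0 0 255;0 0 0 -0.5 0 0 255;0 0 0 -0.5 0 0 255;0 0 0 -0.5 0 0 255;0 0 0 -0.5 0 0 255;0 0 0 -0.5 0 0 255;0 0 0 -0.4 0 0 255;0 0 0 0 0 0 255")

```text
time_s: 15.38
position: [0.5189, -0.0059, 0.0387]
tool_rot: [[-0.999, 0.034, 0.001], [0.034, 0.999, -0.0], [-0.001, -0.0, -1.0]]
ft_force: [0.0, 0.3, 0.7]
grip_width: -0.0002
gripper_force: 0.0
```

```bash
cat > g.py <<'E'
from h import *
np.set_printoptions(precision=4,suppress=True)
for c in ("top","side","wrist"):
    im=imaging.get_image(c); s=env.observe(); save(im,c+"6")
    C=cloud(im).reshape(-1,3)
    q=C[(C[:,2]>.05)&(C[:,2]<.059)&(C[:,0]>.46)&(C[:,0]<.57)&(abs(C[:,1]+.005)<.03)]
    print(c,s["position"],s["ft_force"],"plate",len(q),cv2.minAreaRect((q[:,:2]*1000).astype(np.float32)) if len(q)>5 else "")
    k=C[(C[:,2]>.15)&(C[:,2]<.168)&(C[:,0]>.57)&(C[:,0]<.66)&(abs(C[:,1])<.05)]; print("knob",len(k),cv2.minEnclosingCircle((k[:,:2]*1000).astype(np.float32)) if len(k)>20 else "", np.median(k,0) if len(k) else "")
E
python3 g.py
```

```text
top [ 0.5186 -0.0059  0.0387] [-0.1051 -0.1403 -0.0651] plate 0 
knob 256 ((608.1170654296875, -15.422954559326172), 29.757923126220703) [ 0.6083 -0.0102  0.1577]
side [ 0.5184 -0.0059  0.0387] [-0.1025 -0.4266 -0.2813] plate 49 ((533.3519897460938, -11.598283767700195), (41.894561767578125, 31.321208953857422), 40.773468017578125)
knob 176 ((608.361328125, -19.33045768737793), 30.156652450561523) [ 0.6092 -0.0175  0.1589]
wrist [ 0.5182 -0.0058  0.0388] [ 0.4405  0.1352 -0.8808] plate 483 ((509.3018798828125, -5.55588436126709), (27.165203094482422, 5.3871564865112305), 88.53009033203125)
knob 0
```

```bash
python3 - <<'E'
import cv2,numpy as np
a=cv2.imread("pics/wrist6.png")[:,120:520]; b=cv2.resize(cv2.imread("pics/side6.png")[130:230,270:370],(400,400),interpolation=cv2.INTER_CUBIC)
cv2.imwrite("pics/m6.png",np.hstack([a,b]))
E
```

```text
(no output)
```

View pics/m6.png

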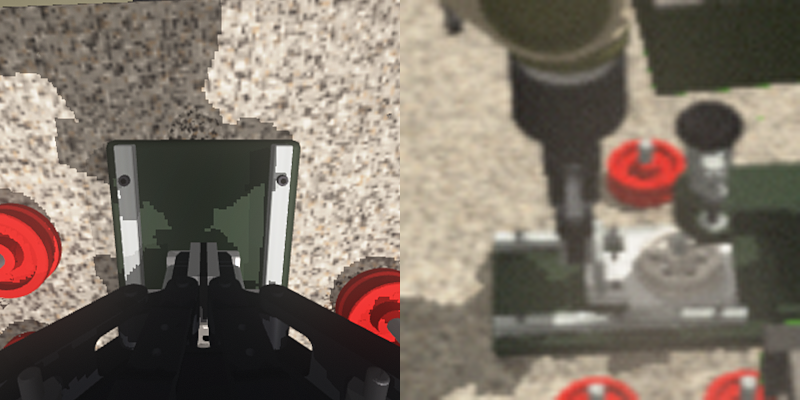

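The slide is moving with the fingers and the wheel is still flat in the nest (right half, about (680,265)). I'll keep pushing, more gently near the end.

Emit:
jog_arm(plan="0 0 0 -0.4 0 0 255;0 0 0 -0.4 0 0 255;0 0 0 -0.3 0 0 255;0 0 0 -0.2 0 0 255;0 0 0 -0.1 0 0 255;0 0 0 0 0 0 255")

```text
time_s: 16.03
position: [0.5323, -0.0062, 0.0387]
tool_rot: [[-0.999, 0.035, 0.001], [0.035, 0.999, -0.0], [-0.001, -0.0, -1.0]]
ft_force: [0.0, 0.5, -0.2]
grip_width: 0.0002
gripper_force: 0.1
```

Emit:
jog_arm(plan="0 0 0 -0.12 0 0 255;0 0 0 -0.12 0 0 255;0 0 0 0 0 0 255")

```text
time_s: 16.28
position: [0.5344, -0.0062, 0.0387]
tool_rot: [[-0.999, 0.035, 0.0], [0.035, 0.999, 0.0], [-0.0, 0.0, -1.0]]
ft_force: [-1.0, -0.3, -0.0]
grip_width: 0.0001
gripper_force: 0.5
```

Emit:
jog_arm(plan="0 0 0 -0.12 0 0 255;0 0 0 -0.12 0 0 255;0 0 0 0 0 0 255")

```text
time_s: 16.53
position: [0.5369, -0.0063, 0.0387]
tool_rot: [[-0.999, 0.035, 0.0], [0.035, 0.999, -0.0], [-0.0, -0.0, -1.0]]
ft_force: [-1.5, -0.4, -0.5]
grip_width: -0.0
gripper_force: 0.5
```

Emit:
jog_arm(plan="0 0 0 -0.1 0 0 255;0 0 0 -0.1 0 0 255;0 0 0 0 0 0 255")

```text
time_s: 16.78
position: [0.5378, -0.0063, 0.0387]
tool_rot: [[-0.999, 0.034, -0.002], [0.034, 0.999, 0.0], [0.002, 0.0, -1.0]]
ft_force: [-6.3, -0.9, 4.2]
grip_width: 0.0
gripper_force: 3.0
```

Emit:
jog_arm(plan="0 0 0 -0.1 0 0 255;0 0 0 0 0 0 255")

```text
time_s: 16.95
position: [0.5378, -0.0063, 0.0387]
tool_rot: [[-0.999, 0.034, -0.005], [0.034, 0.999, 0.0], [0.005, 0.0, -1.0]]
ft_force: [-10.8, -2.0, 6.3]
grip_width: 0.0
gripper_force: 5.2
```

Emit:
jog_arm(plan="0 0 0 -0.1 0 0 255;0 0 0 0 0 0 255")

```text
time_s: 17.12
position: [0.5378, -0.0063, 0.0386]
tool_rot: [[-0.999, 0.034, -0.007], [0.034, 0.999, 0.0], [0.007, 0.0, -1.0]]
ft_force: [-15.1, -2.5, 9.7]
grip_width: 0.0
gripper_force: 7.3
```

Emit:
jog_arm(plan="0 0 0 -0.08 0 0 255;0 0 0 0 0 0 255")

```text
time_s: 17.28
position: [0.5378, -0.0062, 0.0386]
tool_rot: [[-0.999, 0.034, -0.009], [0.034, 0.999, 0.0], [0.009, 0.0, -1.0]]
ft_force: [-18.8, -2.8, 12.5]
grip_width: 0.0001
gripper_force: 9.0
```

The slide stopped at x = 0.5378 with the force rising, so it is fully home. I'll back off, lift and go over the knob.

Emit:
jog_arm(plan="0 0 0 0.4 0 0 255;0 0 0 2 0 0 255;0 0 0 2.5 0 0 255;0 0 0 0 0 -3 255;0 0 0 0 0 -4 255;0 0 0 0 0 -4 255;0 0 0 0 0 -4 255;0 0 0 0 0 -2 255;0 0 0 0 0 0 255;0 0 0 0 0 0 255")

```text
time_s: 18.12
position: [0.493, -0.0048, 0.2095]
tool_rot: [[-0.999, 0.035, 0.003], [0.034, 0.999, -0.001], [-0.003, -0.0, -1.0]]
ft_force: [0.2, -0.2, -0.5]
grip_width: -0.0004
gripper_force: 0.0
```

```bash
python3 - <<'E'
from h import *
np.set_printoptions(precision=4,suppress=True)
for c in ("top","side"):
    im=imaging.get_image(c); save(im,c+"7"); C=cloud(im).reshape(-1,3)
    for o in models.outline_of(c,"ram_knob")[:2]:
        k=cloud(im)[o["region"]]; k=k[(k[:,2]>.153)&(k[:,2]<.168)]; print(c,o["confidence"],o["bbox"],len(k))
        if len(k)>20: print(np.median(k,0),cv2.minEnclosingCircle((k[:,:2]*1000).astype(np.float32)))
    q=C[(C[:,2]>.052)&(C[:,2]<.06)&(C[:,0]>.52)&(C[:,0]<.58)&(abs(C[:,1]+.007)<.03)]
    if len(q)>3: print("plate",len(q),cv2.minAreaRect((q[:,:2]*1000).astype(np.float32)))
s=env.observe(); tp=s["position"]; print(tp,s["tool_rot"],s["tool_rot"].T@(np.array([.609,-.0088,.18])-tp)*100)
a=[cv2.resize(cv2.imread(f"pics/{c}7.png")[r:r+100,q:q+100],(400,400),interpolation=cv2.INTER_CUBIC) for c,r,q in (("top",140,250),("side",130,280))]
cv2.imwrite("pics/m7.png",np.hstack(a))
E
```

```text
top 0.69 [304.9, 166.2, 26.9, 10.1] 136
[ 0.6153 -0.0105  0.1581] ((610.9547119140625, -8.803619384765625), 20.827482223510742)
side 0.59 [346.9, 169.4, 13.1, 27.6] 148
[ 0.6098 -0.0155  0.1594] ((609.207275390625, -11.507734298706055), 22.58586311340332)
plate 33 ((554.2435913085938, -8.403032302856445), (43.6814079284668, 7.90143346786499), 89.97459411621094)
[ 0.4921 -0.0047  0.2074] [[-0.9994  0.0346 -0.0025]
 [ 0.0346  0.9994  0.0007]
 [ 0.0025  0.0006 -1.    ]] [-11.7038  -0.0083   2.7084]
```

View pics/m7.png

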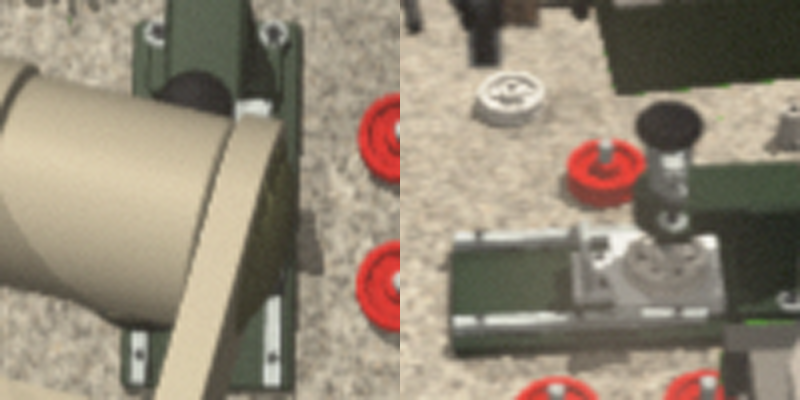

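The side crop (right half) shows the slide home with the wheel under the ram at about (665,265), and the knob clear at (668,125). I'll go over the knob and press gently.

Emit:
jog_arm(plan="0 0 0 -2 0 0 255;0 0 0 -3.5 0 0 255;0 0 0 -3.5 0 0 255;0 0 0 -2.7 0 0 255;0 0 0 0 0 2 255;0 0 0 0 0 1.5 255;0 0 0 0 0 0 255;0 0 0 0 0 0 255")

```text
time_s: 18.98
position: [0.609, -0.0088, 0.1725]
tool_rot: [[-0.999, 0.035, -0.003], [0.035, 0.999, 0.001], [0.003, 0.001, -1.0]]
ft_force: [-0.0, 0.1, 0.9]
grip_width: 0.0
gripper_force: 0.0
```

Emit:
jog_arm(plan="0 0 0 0 0 0.4 255;0 0 0 0 0 0.4 255;0 0 0 0 0 0.4 255;0 0 0 0 0 0 255")

```text
time_s: 19.32
position: [0.6091, -0.0088, 0.1613]
tool_rot: [[-0.999, 0.035, -0.001], [0.035, 0.999, 0.0], [0.001, 0.0, -1.0]]
ft_force: [0.1, -0.2, -0.3]
grip_width: -0.0002
gripper_force: 0.0
```

Emit:
jog_arm(plan="0 0 0 0 0 0.25 255;0 0 0 0 0 0.25 255;0 0 0 0 0 0.25 255;0 0 0 0 0 0.25 255;0 0 0 0 0 0.2 255;0 0 0 0 0 0 255")

```text
time_s: 19.82
position: [0.6095, -0.0089, 0.1499]
tool_rot: [[-0.999, 0.035, 0.001], [0.035, 0.999, -0.0], [-0.001, -0.0, -1.0]]
ft_force: [-1.4, 0.3, 4.3]
grip_width: 0.0002
gripper_force: 2.1
```

Emit:
jog_arm(plan="0 0 0 0 0 0.1 255;0 0 0 0 0 0.1 255;0 0 0 0 0 0 255")

```text
time_s: 20.07
position: [0.6096, -0.0089, 0.1484]
tool_rot: [[-0.999, 0.035, 0.001], [0.035, 0.999, -0.0], [-0.001, -0.0, -1.0]]
ft_force: [-3.0, -0.2, 6.7]
grip_width: -0.0002
gripper_force: 3.5
```

Emit:
jog_arm(plan="0 0 0 0 0 0.1 255;0 0 0 0 0 0.1 255;0 0 0 0 0 0 255")

```text
time_s: 20.32
position: [0.6096, -0.0089, 0.1465]
tool_rot: [[-0.999, 0.034, 0.001], [0.034, 0.999, -0.0], [-0.001, -0.0, -1.0]]
ft_force: [-2.5, 0.7, 7.7]
grip_width: -0.0
gripper_force: 3.9
```

Emit:
jog_arm(plan="0 0 0 0 0 0.1 255;0 0 0 0 0 0.1 255;0 0 0 0 0 0 255")

```text
time_s: 20.57
position: [0.6096, -0.0089, 0.1445]
tool_rot: [[-0.999, 0.035, 0.001], [0.035, 0.999, -0.0], [-0.001, -0.0, -1.0]]
ft_force: [-2.2, 0.5, 8.4]
grip_width: -0.0001
gripper_force: 4.0
```

Emit:
jog_arm(plan="0 0 0 0 0 0.1 255;0 0 0 0 0 0.1 255;0 0 0 0 0 0 255")

```text
time_s: 20.82
position: [0.6095, -0.0089, 0.1425]
tool_rot: [[-0.999, 0.034, 0.001], [0.034, 0.999, -0.0], [-0.001, -0.0, -1.0]]
ft_force: [-3.1, 0.7, 8.4]
grip_width: -0.0002
gripper_force: 4.2
```

Emit:
jog_arm(plan="0 0 0 0 0 0.1 255;0 0 0 0 0 0.1 255;0 0 0 0 0 0 255")

```text
time_s: 21.07
position: [0.6095, -0.0089, 0.1406]
tool_rot: [[-0.999, 0.034, 0.001], [0.034, 0.999, -0.0], [-0.001, -0.0, -1.0]]
ft_force: [-2.8, -0.1, 9.4]
grip_width: 0.0001
gripper_force: 4.3
```

Emit:
jog_arm(plan="0 0 0 0 0 0.1 255;0 0 0 0 0 0 255")

```text
time_s: 21.23
position: [0.6096, -0.0088, 0.1396]
tool_rot: [[-0.999, 0.034, 0.001], [0.034, 0.999, -0.0], [-0.001, -0.0, -1.0]]
ft_force: [-2.9, 0.6, 8.6]
grip_width: -0.0002
gripper_force: 4.5
```

Emit:
jog_arm(plan="0 0 0 0 0 0.1 255;0 0 0 0 0 0 255")

```text
time_s: 21.4
position: [0.6096, -0.0088, 0.1391]
tool_rot: [[-0.999, 0.034, 0.002], [0.034, 0.999, -0.0], [-0.002, -0.0, -1.0]]
ft_force: [-4.3, -0.0, 13.1]
grip_width: -0.0001
gripper_force: 6.4
```

Emit:
jog_arm(plan="0 0 0 0 0 0.07 255;0 0 0 0 0 0 255")

```text
time_s: 21.57
position: [0.6096, -0.0089, 0.1391]
tool_rot: [[-0.999, 0.034, 0.002], [0.034, 0.999, -0.001], [-0.002, -0.001, -1.0]]
ft_force: [-5.3, 0.5, 16.9]
grip_width: 0.0002
gripper_force: 8.5
```

The ram has reached its stop at z = 0.1391. I'll firm up to about 20 N, hold for a second, then release slowly.

Emit:
jog_arm(plan="0 0 0 0 0 0.07 255;0 0 0 0 0 0 255;0 0 0 0 0 0 255;0 0 0 0 0 0 255;0 0 0 0 0 0 255;0 0 0 0 0 0 255;0 0 0 0 0 0 255;0 0 0 0 0 0 255;0 0 0 0 0 0 255;0 0 0 0 0 0 255")

```text
time_s: 22.4
position: [0.6096, -0.0089, 0.139]
tool_rot: [[-0.999, 0.034, 0.003], [0.034, 0.999, -0.001], [-0.003, -0.001, -1.0]]
ft_force: [-7.4, -0.3, 21.0]
grip_width: -0.0002
gripper_force: 10.6
```

Emit:
jog_arm(plan="0 0 0 0 0 0 255;0 0 0 0 0 0 255;0 0 0 0 0 0 255;0 0 0 0 0 0 255;0 0 0 0 0 0 255;0 0 0 0 0 -0.3 255;0 0 0 0 0 -0.5 255;0 0 0 0 0 -0.5 255;0 0 0 0 0 -0.5 255;0 0 0 0 0 -0.5 255")

```text
time_s: 23.23
position: [0.6095, -0.0089, 0.1597]
tool_rot: [[-0.999, 0.035, 0.0], [0.035, 0.999, -0.0], [-0.0, -0.0, -1.0]]
ft_force: [0.0, 0.0, 2.5]
grip_width: 0.0002
gripper_force: 1.1
```

Emit:
jog_arm(plan="0 0 0 0 0 -1 255;0 0 0 0 0 -2 255;0 0 0 0 0 -3 255;0 0 0 3 0 0 255;0 0 0 4 0 0 255;0 0 0 4 0 0 255;0 0 0 4 0 0 255;0 0 0 4 0 0 255;0 0 0 0 0 0 255;0 0 0 0 0 0 255")

```text
time_s: 24.07
position: [0.4181, -0.002, 0.22]
tool_rot: [[-0.999, 0.035, 0.0], [0.035, 0.999, -0.0], [-0.0, -0.0, -1.0]]
ft_force: [0.5, -1.1, 0.7]
grip_width: -0.0001
gripper_force: 0.0
```

```bash
python3 - <<'E'
from h import *
np.set_printoptions(precision=4,suppress=True)
for c in ("top","side"):
    im=imaging.get_image(c); save(im,c+"8"); A=cloud(im)
    for n in ("ram_knob",):
        for o in models.outline_of(c,n)[:1]:
            k=A[o["region"]]; k=k[(k[:,2]>.13)&(k[:,2]<.17)&(abs(k[:,0]-.61)<.02)]; print(c,len(k),np.percentile(k[:,2],[50,90]))
    C=A.reshape(-1,3); q=C[(C[:,2]>.052)&(C[:,2]<.06)&(C[:,0]>.52)&(C[:,0]<.58)&(abs(C[:,1]+.007)<.03)]
    if len(q)>3: print("plate",len(q),cv2.minAreaRect((q[:,:2]*1000).astype(np.float32)))
a=[cv2.resize(cv2.imread(f"pics/{c}8.png")[r:r+100,q:q+100],(400,400),interpolation=cv2.INTER_CUBIC) for c,r,q in (("top",140,250),("side",130,280))]
cv2.imwrite("pics/m8.png",np.hstack(a))
E
```

```text
top 328 [0.1571 0.1603]
plate 48 ((552.3075561523438, -6.2980499267578125), (40.13310241699219, 8.005477905273438), 87.39326477050781)
side 231 [0.1559 0.1615]
plate 32 ((554.3825073242188, -6.716802597045898), (41.71970748901367, 7.7436723709106445), 89.49420166015625)
```

View pics/m8.png

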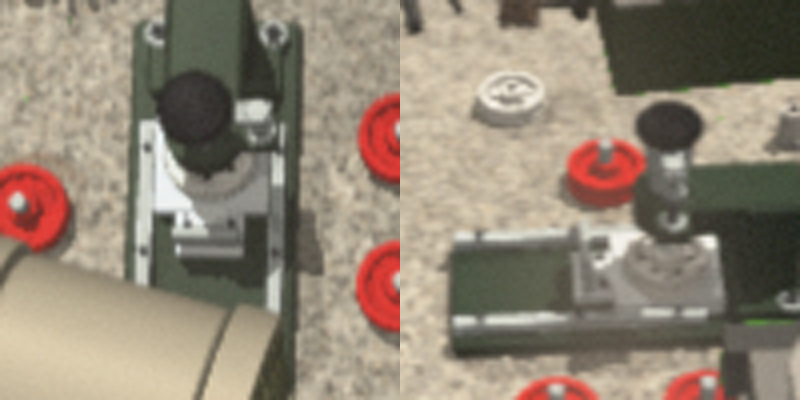

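The ram is back up (knob at (668,125) in the right half), the slide is home with the wheel in the nest, and the arm is clear.

```bash
python3 -c "
from rig import job
print(job.close_job())"
```

```text
the job is handed in; nothing more can be done
None
```

I handed the job in: the wheel sits in the nest with the slide home, the ram was held on its stop at about 21 N for about a second, and it is back up with the arm clear. I did not measure the final pin height directly, and the hand-in gave no verdict.

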